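# Swing a copper busbar home in its jig and pin it

### The arm

A 6-joint arm with a two-finger parallel gripper is mounted at the origin on the work surface. World frame = base frame: x ahead of the robot, y to its left, z up, the work surface at z = 0. Lengths are in m, angles in rad, forces in N, time in s.
With the tool pointing down it reaches from about 0.35 to 1 m from the base axis. Payload 7.1 kg.
Tool frame: the origin (TCP) lies at the centre of the arm's flange, where the gripper is bolted on; the fingertips stand 173 mm ahead of it and the grasp point (between the pads) lies 155 mm ahead of it; z points along the fingers, x is the direction in which the jaws open and shut, and the axes are right-handed (so a half turn about z gives the same grasp; the last joint's range is limited). The gripper opens to 85 mm and grips with 20 to 120 N. Pads are 22 mm wide; open, the fingers measure 114 mm over their backs; the gripper's body (76 mm by 85 mm) begins 54 mm behind the grasp point. The pads swing forward as they close: fully open they stand 13 mm farther back than shut.
Start: joints at [1.089, 0.423, 1.63, -0, 1.089, -0.019], TCP at [0.279, 0.559, 0.405] pointing down, gripper open.
Joint ranges: [-3, 3], [-0.9, 2.11], [0.09, 2.58], [-1.31, 4.45], [0.11, 2.69], [-2.54, 2.54]. Speed limits (rad/s): [2.39, 2.39, 3.01, 3.14, 3.14, 3.14].

### API

Orientations are given as [roll, pitch, yaw] about the fixed x, y, z axes, in that order (R = Rz(yaw) Ry(pitch) Rx(roll)).
In Python, from cell import robot gives the robot as it stands.
- The arm moves only by the tool drive_tool, never from a script. Its argument "rows" is a list of rows, each an object with "linear": the shift along the tool's x, y, z in mm, a list of three; "angular": the turn, a rotation vector about the tool's x, y, z in degrees, a list of three. A call has exactly 10 rows; each row shifts and turns the commanded pose from where the row before left it, along the tool's axes as they then stand; what a row does not reach is not made up. A row lasts 1/12 s, in which the tool goes at most 41.7 mm and 7.16 degrees, less where a joint would pass 70% of its speed; a pose out of reach is approached as far as the arm can. A call is refused whole if a number of a shift passes 41.7 or a number of a turn 7.16, either way. A call with a gripper value outside its range is refused whole. "fingers" is the gripper's target within -1 to 1 (fully open at 1, half-way at 0, shut at -1), set as the call begins (left out, the last holds). The fingers move at their own pace and stop on an object; "squeeze" is the grip in N (left out, the last holds). Time passes only in rows, so rows that do not move let the fingers close, or fill a call up. It gives the time, the measured TCP pose, the force and the opening at its end, in the units of the state.
- robot.state(): the state, without advancing time (a new reading comes with each control period).
- robot.snapshot(name): name is "scene" or "top" or "wrist"; returns the picture (400x640x3 uint8, red, green, blue); there is no depth.
- robot.camera_info(name): a dict with "camera_matrix" (3x3 intrinsics, pixels), "k1" (the pictures are not rectified: a ray, as slopes to the right and down, at radius r is drawn at 1 + k1 r^2 times it, then the intrinsics apply), "world_to_cam" (4x4, takes a point from world to camera coordinates); the wrist camera has in their place "mount" (4x4, takes a point from camera to tool coordinates, whose origin is the TCP and whose axes are the tool frame's). Camera axes: x right, y up, looking along -z (the intrinsics and any distortion apply to the point x, -y, -z); pixel columns grow to the right and rows downward; lengths in m; the calibration is good to about 2 mm. A picture is of the moment at which its call begins: read the wrist's pose just before it. camera_info takes no time and is no camera call.
- robot.sign_off(): hands the job in, once; it reports no verdict.
Trained networks look in the newest picture that a camera, given by its name, has taken for a name from the list of things; names that differ only in an ending like _2 or _b are one class to them, and where a whole thing is asked for, a point or a joint stands for the part that bears it (a point fixed in the world has none). Each returns a list of dicts, best first, with "conf" (0 to 1); they miss things now and then, are a little off and sometimes report something else, mostly with a low value. They report only what shows in the picture. A call takes as long as a camera call. They do not tell look-alikes from the thing itself.
- robot.spot_in(name, camera): "point" ([column, row] in pixels, amid what is visible of it).
- robot.regions_of(name, camera): "pixels" (400x640 bool, what is visible of it) and "point" ([column, row] in pixels, amid what is visible of it).
The state is a dict: "time_s": time; "joint_positions": joint angles; "joint_velocities": joint speeds; "effort": joint torques, N m; "tool_pos": TCP position; "eef_rot": TCP orientation; "wrist_force": force on the tool from outside, world axes, zero at the start; "ft_torque": the same for the moment, N m; "opening": finger opening in m.
Only numpy, scipy, OpenCV 4.12 (cv2) and the standard library are available. Lean on these libraries where they do the work, as an engineer would, in place of code of your own. Each camera call takes 0.05 s, during which the arm holds its last target. There are 200 camera calls.

### The job

Swing the copper busbar about its pivot by pushing its free end until it is fully home against the red stop, and press it there with about 11 N for two seconds, keeping the press steady and never loading the stop with more than 25 N. Then take the blue-gripped pin from the stand and put it down through the busbar's end hole into the slot in the jig until its shoulder sits on the bar, and let go. Leave the yellow pin and everything else on the bench where it is.

Things in the scene. Friction and masses are not known exactly. Their poses are not given: they have to be found in the camera images.
- jig: Aluminium jig plate, 220 x 290 x 18 mm, fixed to the bench. Origin: on the bench surface below the pivot's axis; z up. It spans x -60 to +160 and y -40 to +250 mm; top face at z = 18. The bar's home is along +y within 0.03 rad (as the stop is set); it starts swung off 0.35 to 0.8 rad towards +x and must be pushed towards -x (anticlockwise from above).
- pivot (a point): Top of the pivot, at jig (0, 0, 34.5): a fixed steel post, 10 mm dia., with a retaining head 19 mm dia. and 5 mm thick, so the bar cannot be lifted off.
- jig_hole (a point): Middle of the mouth, in the jig plate's top face (z = 18 mm), of the slot that takes the pin, at jig (0, 195, 18). Slot: 22 mm along the jig's x, 10 mm along its y, 14 mm deep, with a black rim.
- bar: Loose copper busbar, 25 mm wide, 230 long, 10 thick, 0.5 kg (0.7 to 1.4 times that), black sleeve round its middle, lying flat on the jig plate and sliding on it with 1 to 2 N of friction at the free end. Origin: on its pivot hole's axis (0.5 mm radial play), at its underside; y points along the bar to the free end at y = 215; z up.
- bar_hole (a point): Centre of the 12 mm dia. through hole near the bar's free end, in its top face, at bar (0, 195, 10). When the bar is home this lies over the jig's slot, within 6 mm of the slot's middle; the pin goes where this hole is.
- stop: Fixed red stop block on the jig plate, 14 mm tall, 24 mm along the jig's y, at x = -43 to -24 mm, carrying on its +x side the black rubber-faced pad that the bar bears on when home. Origin at jig (0, 155, 18). Pushed right opposite it, the stop bears what the pusher feels less up to 2 N of bar friction; pushed nearer the bar's tip it bears more (lever).
- stop_face (a point): Point on the block's frame, at jig (-12.5, 155, 25): where the middle of the pad's face would be in its middle setting. The pad (24 mm wide, 12 tall, rigid) was set by hand up to 4 mm nearer or farther than this along the jig's x, and the setting is not reported: feel for it and read the force.
- stand: Fixed grey stand, 60 x 110 x 30 mm, holding the two pins upright, shanks in holes 60 mm apart along its y, shoulders on its top (z = 30). Origin: centre of its underside.
- pin_blue: The pin to use: steel shank 8 mm dia., 22 mm long with a tapered tip, pointing down, below a steel collar (the shoulder) 20 mm dia. and 4 mm thick and a round blue grip 14 mm dia. and 38 mm tall; 50 g. Origin: on the axis at the collar's underside; z up; top of grip at z = 42. Either hole of the stand may hold it.
- pin_yellow: The same pin with a yellow grip; leave it in the stand.
- spool: Solder spool, 54 mm dia., 41 mm tall; origin at centre of underside. Bystander, right of the jig.
- board_a: Green circuit board on feet, 70 x 90 mm, about 28 mm tall; origin at the centre, at bench level. Bystander.
- board_b: Another such circuit board. Bystander.
- driver: Screwdriver lying on the bench. Bystander.
- flux: White flux bottle with red cap, 44 mm dia., 90 mm tall; origin at centre of underside. Bystander, left.
- tray: Blue divided parts tray, 110 x 150 x 35 mm; origin at centre of underside. Bystander, left and far.
Not all that is in view belongs to the job. There is more than one size of the bar; the one meant has the size given above.

How it is judged:
By the outcome, as a careful person would: the job done as asked, in the order asked, and still so for the second after the job is handed in, with the robot touching nothing.
It also fails if it takes over 67 s, if anything falls off the work surface, if the arm or the gripper's body presses on something with over 40 N, if the wrist force passes 120 N, or if a joint passes its speed limit or range.

## Working session

There is one attempt and no reset: what is moved stays moved. The work goes in short steps, Python scripts to look and compute and a tool call to move; the robot and the scene stay as the last step left them, time stands still between calls to the robot, and variables do not carry over. Pictures are saved under pics/ and viewed, about 8 in all and at most 12, crops included, and the job is handed in when it is done.

Besides the shell and the picture viewer there is one more tool, called after "Emit:" as name([rows], argument=value, ...), one row to a line, values as JSON. drive_tool: Moves the arm, as the interface text tells. Its arguments: {"type":"object","properties":{"rows":{"type":"array","items":{"type":"object","properties":{"linear":{"type":"array","items":{"type":"number"}},"angular":{"type":"array","items":{"type":"number"}}}}},"fingers":{"type":"number"},"squeeze":{"type":"number"}},"required":["rows"]}

```bash
ls; mkdir -p pics; cat > h.py <<'E'
import numpy as np, cv2
from scipy.spatial.transform import Rotation as R
from cell import robot
def snap(n):
    im=robot.snapshot(n); return im
def save(im,f): cv2.imwrite('pics/'+f,im[:,:,::-1])
def T_tool():
    s=robot.state(); T=np.eye(4); T[:3,:3]=R.from_euler('xyz',s['eef_rot']).as_matrix(); T[:3,3]=s['tool_pos']; return T
def cam(n,T=None):
    i=robot.camera_info(n); K=np.array(i['camera_matrix']); k=i['k1']
    if n=='wrist': W=np.linalg.inv((T_tool() if T is None else T)@np.array(i['mount']))
    else: W=np.array(i['world_to_cam'])
    return K,k,W
def ray(c,uv):
    K,k,W=c
    d=np.array([k,0,0,0,0.])
    p=cv2.undistortPoints(np.array([[uv]],float),K,d)[0,0]
    C=np.linalg.inv(W); return C[:3,3], C[:3,:3]@np.array([p[0],-p[1],-1])
def onz(c,uv,z):
    o,d=ray(c,uv); return o+d*(z-o[2])/d[2]
def proj(c,P):
    K,k,W=c; P=np.atleast_2d(P); q=P@W[:3,:3].T+W[:3,3]
    x=q[:,0]/-q[:,2]; y=-q[:,1]/-q[:,2]; f=1+k*(x*x+y*y)
    return np.c_[K[0,0]*x*f+K[0,2],K[1,1]*y*f+K[1,2]]
E
python3 - <<'E'
from h import *
np.set_printoptions(precision=4,suppress=True)
for n in('top','scene'):
    im=snap(n); save(im,n+'.png'); c=cam(n); C=np.linalg.inv(c[2]); print(n,c[0].tolist(),c[1],C[:3,3],-C[:3,2])
    for t,z in [('jig',.018),('pivot',.0345),('jig_hole',.018),('bar',.028),('bar_hole',.028),('stop',.032),('stop_face',.025),('stand',.03),('pin_blue',.072),('pin_yellow',.072)]:
        for r in robot.spot_in(t,n)[:3]: print(t,round(r['conf'],2),np.round(r['point'],1),onz(c,r['point'],z)[:2])
s=robot.state(); print(s)
print(robot.camera_info('wrist')['mount'])
E
```

```text
pics
top [[415.9943076612268, 0.0, 317.879906306388], [0.0, 415.9943076612268, 201.73670442058759], [0.0, 0.0, 1.0]] -0.055513171397703696 [ 0.2766 -0.0063  1.3613] [ 0.2083  0.0077 -0.978 ]
jig 0.72 [298.1 202.2] [0.5594 0.0694]
pivot 0.67 [300.3 204.4] [0.5488 0.0611]
jig_hole 0.55 [297.7 203. ] [0.5566 0.0707]
bar 0.94 [223.3 298.9] [0.2404 0.2922]
bar 0.85 [316.5 188.3] [0.6058 0.01  ]
bar 0.72 [380.3 263.1] [ 0.3665 -0.2002]
bar_hole 0.72 [380.2 258.9] [ 0.3798 -0.1999]
bar_hole 0.72 [221.7 302.4] [0.2295 0.2965]
bar_hole 0.56 [319.9 190.9] [ 0.5973 -0.0015]
stop_face 0.54 [179.4 189.4] [0.5903 0.4661]
stand 0.64 [211.  226.7] [0.4677 0.3484]
pin_blue 0.63 [199.7 223.6] [0.4704 0.3739]
pin_yellow 0.51 [216.8 222.7] [0.4749 0.3199]
scene [[450.9915182978616, 0.0, 317.41542747740516], [0.0, 450.9915182978616, 194.52789404271093], [0.0, 0.0, 1.0]] -0.021962598344648702 [1.2693 0.7025 0.7565] [-0.5881 -0.5792 -0.5645]
jig 0.75 [332.9 225.1] [0.574  0.0741]
pivot 0.65 [334.2 226.8] [0.5924 0.0953]
jig_hole 0.89 [336.3 226.9] [0.5734 0.0857]
bar 0.92 [302.5 219.6] [0.6218 0.0086]
bar 
[... 353 characters left out ...]
[459.7 250.4] [0.4936 0.3912]
pin_yellow 0.58 [434.7 240.6] [0.5032 0.3314]
{'time_s': 1.1, 'joint_positions': array([ 1.089 ,  0.4231,  1.6299,  0.    ,  1.0886, -0.019 ]), 'joint_velocities': array([ 0.0006,  0.0005,  0.0007,  0.0007, -0.0004,  0.0009]), 'effort': array([  0.0008, -55.7337, -28.2162,   0.    ,   0.0005,   0.    ]), 'tool_pos': array([0.279 , 0.5593, 0.4047]), 'eef_rot': array([-3.1416,  0.    ,  1.108 ]), 'wrist_force': array([-1.2294, -0.3164,  0.887 ]), 'ft_torque': array([ 0.0005, -0.0126,  0.0523]), 'opening': 0.08576014242205675}
[[ 1.     -0.0001  0.0005 -0.0006]
 [ 0.     -0.9581 -0.2863 -0.0733]
 [ 0.0006  0.2863 -0.9581  0.0317]
 [ 0.      0.      0.      1.    ]]
```

```bash
python3 - <<'E'
import cv2,numpy as np
t=cv2.imread('pics/top.png'); s=cv2.imread('pics/scene.png')
cv2.imwrite('pics/t2.png',cv2.resize(t[130:330,160:420],None,fx=3,fy=3,interpolation=cv2.INTER_CUBIC))
E
```

```text
(no output)
```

View pics/scene.png

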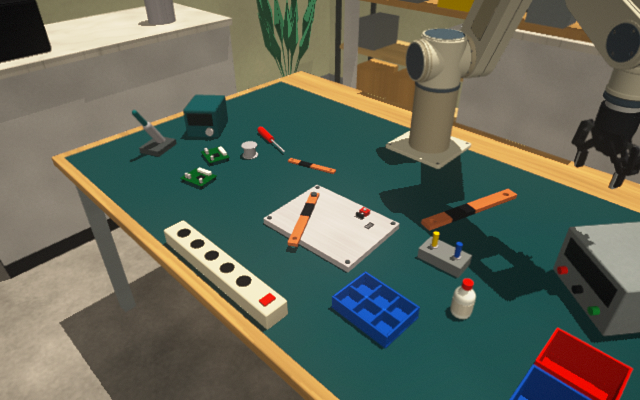

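View pics/t2.png

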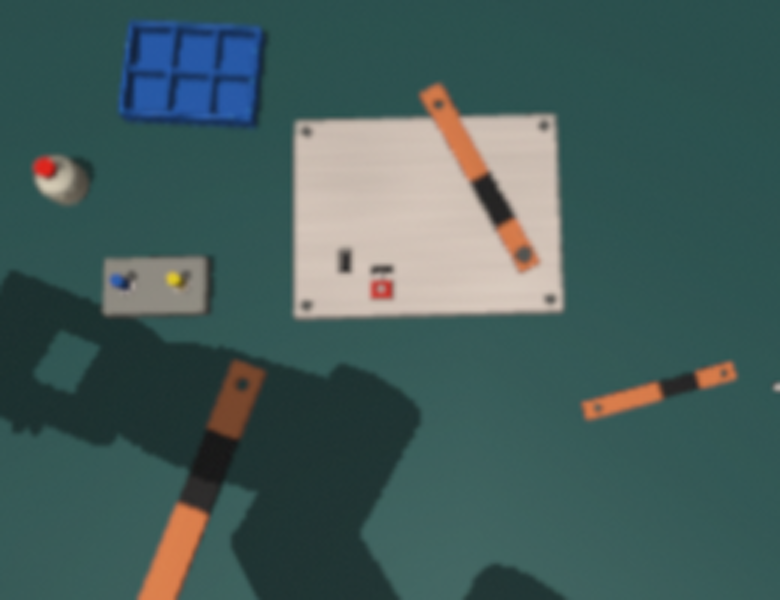

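The scene shows the jig in the middle with the sleeved bar on it, free end at about (432,92) in the crop and pivot at (523,255). The slot is at (344,260), the stop at (382,288), and the blue pin at (120,281) in the stand's left hole. The other two copper bars have the wrong size. Next I measure the top picture properly.

```bash
cat > m1.py <<'E'
from h import *
np.set_printoptions(precision=4,suppress=True)
im=cv2.imread('pics/top.png')[:,:,::-1]; c=cam('top')
g=im.astype(int)
w=((g.min(2)>150)).astype(np.uint8); w[:, :250]=0; w[:,360:]=0; w[:150]=0;w[250:]=0
cn=max(cv2.findContours(w,0,1)[0],key=cv2.contourArea); cn=cv2.convexHull(cn)
P=np.array([onz(c,p[0],.018)[:2] for p in cn])*1000
r=cv2.minAreaRect(P.astype(np.float32)); print('plate',r); B=cv2.boxPoints(r); print(B)
# orange bar on plate
hsv=cv2.cvtColor(np.ascontiguousarray(im),cv2.COLOR_RGB2HSV)
o=((hsv[...,0]>5)&(hsv[...,0]<18)&(hsv[...,1]>110)&(hsv[...,2]>110)).astype(np.uint8); o[:, :290]=0;o[:,345:]=0;o[:150]=0;o[230:]=0
pts=np.argwhere(o)[:,::-1]
Q=np.array([onz(c,p,.028)[:2] for p in pts])*1000
print('bar',cv2.minAreaRect(Q.astype(np.float32)))
for n,uv,z in[('hole',(438,104),28),('pivot',(523,255),34.5),('slot',(344.5,260),18),('stop',(382,289),32),('blue',(116,280),72),('yel',(173,279),72)]:
    print(n,onz(c,(uv[0]/3+160-.33,uv[1]/3+130-.33),z/1000)[:2]*1000)
for n,f in(('blue',lambda h:(h[...,0]>105)&(h[...,0]<125)),('yel',lambda h:(h[...,0]>22)&(h[...,0]<35))):
    m=(f(hsv)&(hsv[...,1]>130)&(hsv[...,2]>60)); m[:215]=0;m[235:]=0;m[:,:193]=0;m[:,230:]=0
    q=np.argwhere(m)[:,::-1]; print(n,len(q),q.mean(0),onz(c,q.mean(0),.06)[:2]*1000)
E
python3 m1.py
```

```text
plate ((563.6292724609375, 56.74418640136719), (218.17010498046875, 285.8095703125), 2.9194724559783936)
[[447.4073 193.9075]
 [461.9643 -91.5311]
 [679.8513 -80.4192]
 [665.2943 205.0195]]
bar ((606.3907470703125, 0.36679840087890625), (229.7664794921875, 27.180561065673828), 30.496545791625977)
hole [687.2676  48.5581]
pivot [517.8785 -49.3548]
slot [509.8297 145.0351]
stop [476.8947 101.4895]
blue [472.2116 378.4079]
yel [475.0586 318.187 ]
blue 12 [199.1667 223.5   ] [472.5168 379.1861]
yel 18 [217.8333 222.6667] [476.963  319.6201]
```

```bash
cat > plan.py <<'E'
# usage: plan.py x y z yawdeg N  -> constant row repeated N times (screw path), mm/deg
from h import *
from scipy.linalg import logm,expm
import sys
def plan(x,y,z,yaw,N):
    T=T_tool(); G=np.eye(4); G[:3,:3]=R.from_euler('xyz',[180,0,yaw],degrees=True).as_matrix(); G[:3,3]=np.array([x,y,z])/1000
    S=expm(np.real(logm(np.linalg.inv(T)@G))/N)
    print('lin',np.round(S[:3,3]*1000,2),'ang',np.round(R.from_matrix(S[:3,:3]).as_rotvec(degrees=True),2))
if __name__=='__main__':
    s=robot.state(); print(round(s['time_s'],2),np.round(s['tool_pos']*1000,1),np.round(np.degrees(s['eef_rot']),2),np.round(s['wrist_force'],1),round(s['opening'],4))
    a=list(map(float,sys.argv[1:])); plan(*a[:4],int(a[4]))
E
python3 plan.py 677 -5 300 30 20
```

```text
1.1 [279.  559.3 404.7] [-180.      0.     63.48] [-1.2 -0.3  0.9] 0.0858
lin [-7.51 34.21  5.24] ang [-0.    0.    1.67]
```

Emit:
drive_tool([
  {"linear": [-7.5,34.2,5.2],"angular": [0,0,1.67]},
  {"linear": [-7.5,34.2,5.2],"angular": [0,0,1.67]},
  {"linear": [-7.5,34.2,5.2],"angular": [0,0,1.67]},
  {"linear": [-7.5,34.2,5.2],"angular": [0,0,1.67]},
  {"linear": [-7.5,34.2,5.2],"angular": [0,0,1.67]},
  {"linear": [-7.5,34.2,5.2],"angular": [0,0,1.67]},
  {"linear": [-7.5,34.2,5.2],"angular": [0,0,1.67]},
  {"linear": [-7.5,34.2,5.2],"angular": [0,0,1.67]},
  {"linear": [-7.5,34.2,5.2],"angular": [0,0,1.67]},
  {"linear": [-7.5,34.2,5.2],"angular": [0,0,1.67]},
], fingers=-1, squeeze=60)

```text
time_s: 1.93
tool_pos: [0.5207, 0.3052, 0.3526]
eef_rot: [3.141, -0.001, 0.815]
wrist_force: [0.0, 0.6, 0.8]
opening: -0.0001
```

Emit:
drive_tool([
  {"linear": [-7.5,34.2,5.2],"angular": [0,0,1.67]},
  {"linear": [-7.5,34.2,5.2],"angular": [0,0,1.67]},
  {"linear": [-7.5,34.2,5.2],"angular": [0,0,1.67]},
  {"linear": [-7.5,34.2,5.2],"angular": [0,0,1.67]},
  {"linear": [-7.5,34.2,5.2],"angular": [0,0,1.67]},
  {"linear": [-7.5,34.2,5.2],"angular": [0,0,1.67]},
  {"linear": [-7.5,34.2,5.2],"angular": [0,0,1.67]},
  {"linear": [-7.5,34.2,5.2],"angular": [0,0,1.67]},
  {"linear": [-7.5,34.2,5.2],"angular": [0,0,1.67]},
  {"linear": [-7.5,34.2,5.2],"angular": [0,0,1.67]},
])

```text
time_s: 2.77
tool_pos: [0.6781, -0.0062, 0.3005]
eef_rot: [3.141, -0.0, 0.524]
wrist_force: [1.0, -0.3, 0.5]
opening: -0.0003
```

```bash
python3 plan.py 677 -5 194 30 5; python3 - <<'E'
from h import *
T=T_tool(); im=snap('wrist'); save(im,'w1.png'); np.save('w1T.npy',T)
E
```

```text
2.77 [678.1  -6.2 300.5] [ 1.7999e+02 -2.0000e-02  3.0000e+01] [ 1.  -0.3  0.5] -0.0003
lin [-0.07 -0.32 21.29] ang [ 0. -0.  0.]
```

View pics/w1.png

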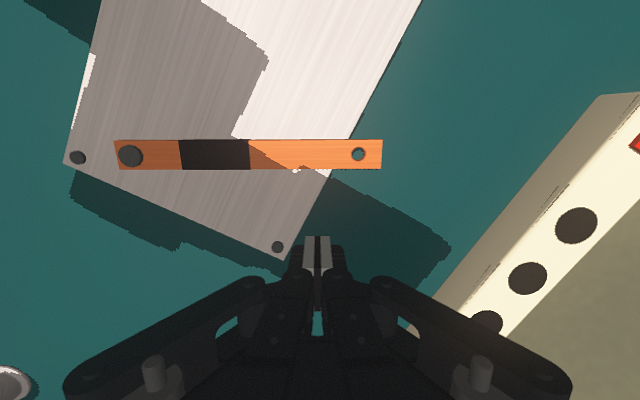

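The wrist view shows the bar parallel to the jaw axis: its hole is at (358,154), its pivot at (130,156), and the closed tips at (317,237) are beside its outer edge, as planned.

Emit:
drive_tool([
  {"linear": [0,0,21.3]},
  {"linear": [0,0,21.3]},
  {"linear": [0,0,21.3]},
  {"linear": [0,0,21.3]},
  {"linear": [0,0,21.3]},
  {"linear": [0,0,0]},
  {"linear": [0,0,0]},
  {"linear": [0,-2,0]},
  {"linear": [0,-2,0]},
  {"linear": [0,-2,0]},
])

```text
invalid input
```

```bash
cat > f.py <<'E'
from h import *
import sys
n=int(sys.argv[1]) if len(sys.argv)>1 else 8
F=[]
for i in range(n): snap('wrist'); F.append(robot.state()['wrist_force'])
F=np.array(F); s=robot.state(); j=np.radians(2.9)
print(round(s['time_s'],2),'pos',np.round(s['tool_pos']*1000,2),'yaw',round(np.degrees(s['eef_rot'][2]),2),'F',F.mean(0).round(2),'sd',F.std(0).round(2),'jig F',round(F.mean(0)@[np.cos(j),np.sin(j),0],2))
E
python3 f.py 8
```

```text
3.22 pos [677.25  -3.2  301.04] yaw 30.19 F [-0.14  0.15  0.09] sd [0.51 0.38 0.48] jig F -0.13
```

Emit:
drive_tool([
  {"linear": [0,0,21.3],"angular": [0,0,0]},
  {"linear": [0,0,21.3],"angular": [0,0,0]},
  {"linear": [0,0,21.3],"angular": [0,0,0]},
  {"linear": [0,0,21.3],"angular": [0,0,0]},
  {"linear": [0,0,21.3],"angular": [0,0,0]},
  {"linear": [0,0,0],"angular": [0,0,0]},
  {"linear": [0,0,0],"angular": [0,0,0]},
  {"linear": [0,-2,0],"angular": [0,0,0]},
  {"linear": [0,-2,0],"angular": [0,0,0]},
  {"linear": [0,-2,0],"angular": [0,0,0]},
])

```text
time_s: 4.05
tool_pos: [0.6743, 0.0012, 0.1947]
eef_rot: [3.141, -0.0, 0.526]
wrist_force: [0.8, 0.4, 0.3]
opening: -0.0001
```

```bash
python3 f.py 3
```

```text
4.2 pos [674.36   0.96 194.58] yaw 30.11 F [-0.19  0.11  0.47] sd [0.19 0.26 0.56] jig F -0.18
```

Emit:
drive_tool([
  {"linear": [0,-3,0],"angular": [0,0,0]},
  {"linear": [0,-3,0],"angular": [0,0,0]},
  {"linear": [0,-3,0],"angular": [0,0,0]},
  {"linear": [0.5,-4.2,0],"angular": [0,0,-1.5]},
  {"linear": [1.04,-8.41,0],"angular": [0,0,-3]},
  {"linear": [1.04,-8.41,0],"angular": [0,0,-3]},
  {"linear": [1.04,-8.41,0],"angular": [0,0,-3]},
  {"linear": [1.04,-8.41,0],"angular": [0,0,-3]},
  {"linear": [1.04,-8.41,0],"angular": [0,0,-3]},
  {"linear": [1.04,-8.41,0],"angular": [0,0,-3]},
])

```text
time_s: 5.03
tool_pos: [0.6413, 0.0557, 0.1943]
eef_rot: [3.141, -0.0, 0.869]
wrist_force: [0.9, -0.2, -0.7]
opening: -0.0001
```

Emit:
drive_tool([
  {"linear": [1.04,-8.41,0],"angular": [0,0,-3]},
  {"linear": [1.04,-8.41,0],"angular": [0,0,-3]},
  {"linear": [1.04,-8.41,0],"angular": [0,0,-3]},
  {"linear": [1.04,-8.41,0],"angular": [0,0,-3]},
  {"linear": [1.04,-8.41,0],"angular": [0,0,-3]},
  {"linear": [1.04,-8.41,0],"angular": [0,0,-3]},
  {"linear": [1.04,-8.41,0],"angular": [0,0,-3]},
  {"linear": [1.04,-8.41,0],"angular": [0,0,-3]},
  {"linear": [1.04,-8.41,0],"angular": [0,0,-3]},
  {"linear": [0.5,-4.2,0],"angular": [0,0,-1.5]},
])

```text
time_s: 5.87
tool_pos: [0.5753, 0.1011, 0.1944]
eef_rot: [3.141, -0.0, 1.367]
wrist_force: [1.4, -0.7, -1.4]
opening: -0.0001
```

```bash
python3 f.py 2; python3 - <<'E'
from h import *
s=robot.state(); y=s['eef_rot'][2]; p=s['tool_pos'][:2]*1000-[518.5,-50]
print('tool-frame x,d',p@[np.cos(y),np.sin(y)],p@[np.sin(y),-np.cos(y)])
j=np.radians(2.9); print('jig xy',p@[np.cos(j),np.sin(j)],p@[-np.sin(j),np.cos(j)])
im=snap('top'); save(cv2.resize(im[150:260,230:370],None,fx=5,fy=5,interpolation=cv2.INTER_CUBIC),'t3.png')
E
```

```text
5.97 pos [575.38 100.95 194.29] yaw 78.15 F [ 0.11 -0.47  0.11] sd [0.5  0.17 0.44] jig F 0.09
tool-frame x,d 159.4089611195283 24.662822221033196
jig xy 64.44148698847368 147.87415744418615
```

View pics/t3.png

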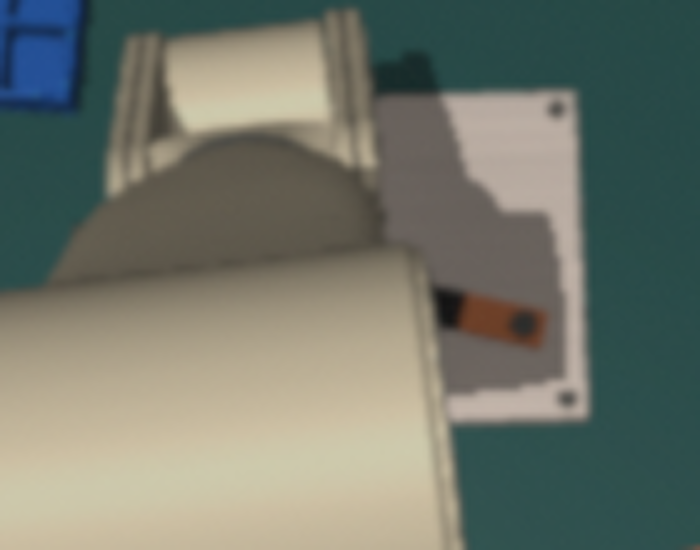

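Emit:
drive_tool([
  {"linear": [0,-6.87,0],"angular": [0,0,-2.5]},
  {"linear": [0,-6.87,0],"angular": [0,0,-2.5]},
  {"linear": [0,-6.87,0],"angular": [0,0,-2.5]},
  {"linear": [0,-6.87,0],"angular": [0,0,-2.5]},
  {"linear": [0.15,-0.96,0],"angular": [0,0,-0.6]},
  {"linear": [0.15,-0.96,0],"angular": [0,0,-0.6]},
  {"linear": [0.15,-0.96,0],"angular": [0,0,-0.6]},
  {"linear": [0.15,-0.96,0],"angular": [0,0,-0.6]},
  {"linear": [0.15,-0.96,0],"angular": [0,0,-0.6]},
  {"linear": [0.15,-0.96,0],"angular": [0,0,-0.6]},
])

```text
time_s: 6.85
tool_pos: [0.5434, 0.1055, 0.1944]
eef_rot: [3.141, -0.0, 1.601]
wrist_force: [2.3, 1.1, 0.7]
opening: 0.0001
```

```bash
cat >> f.py <<'E'
y=s['eef_rot'][2]; p=s['tool_pos'][:2]*1000-[518.5,-50]
print('jig xy',p@[np.cos(j),np.sin(j)],p@[-np.sin(j),np.cos(j)])
E
python3 f.py 4
```

```text
7.05 pos [543.07 105.38 194.29] yaw 91.67 F [2.6  1.17 1.  ] sd [0.44 0.26 0.11] jig F 2.66
jig xy 32.40153285191036 153.94056496667403
```

```bash
python3 - <<'E'
import numpy as np
p=np.array([575.38,100.95]);y=78.15
for l,a in [((0,-6.87),-2.5)]*4+[((.15,-.96),-.6)]*6:
    t=np.radians(y); p=p+l[0]*np.array([np.cos(t),np.sin(t)])+l[1]*np.array([np.sin(t),-np.cos(t)]); y-=a
print(p,y)
E
```

```text
[542.45303737 105.75237933] 91.74999999999997
```

Emit:
drive_tool([
  {"linear": [0,-0.3,0],"angular": [0,0,-0.12]},
  {"linear": [0,-0.3,0],"angular": [0,0,-0.12]},
  {"linear": [0,-0.3,0],"angular": [0,0,-0.12]},
  {"linear": [0,-0.3,0],"angular": [0,0,-0.12]},
  {"linear": [0,-0.3,0],"angular": [0,0,-0.12]},
  {"linear": [0,-0.3,0],"angular": [0,0,-0.12]},
  {"linear": [0,-0.3,0],"angular": [0,0,-0.12]},
  {"linear": [0,-0.3,0],"angular": [0,0,-0.12]},
  {"linear": [0,-0.3,0],"angular": [0,0,-0.12]},
  {"linear": [0,-0.3,0],"angular": [0,0,-0.12]},
])

```text
time_s: 7.88
tool_pos: [0.5399, 0.1053, 0.1942]
eef_rot: [-3.141, -0.0, 1.621]
wrist_force: [2.7, 2.9, 0.7]
opening: -0.0
```

```bash
python3 f.py 3
```

```text
8.03 pos [539.88 105.23 194.18] yaw 92.89 F [2.16 1.96 0.21] sd [0.12 0.27 0.85] jig F 2.26
jig xy 29.20370302139775 153.94982467786812
```

Emit:
drive_tool([
  {"linear": [0,-0.3,0],"angular": [0,0,0]},
  {"linear": [0,-0.3,0],"angular": [0,0,0]},
  {"linear": [0,-0.3,0],"angular": [0,0,0]},
  {"linear": [0,-0.3,0],"angular": [0,0,0]},
  {"linear": [0,-0.3,0],"angular": [0,0,0]},
  {"linear": [0,-0.3,0],"angular": [0,0,0]},
  {"linear": [0,-0.3,0],"angular": [0,0,0]},
  {"linear": [0,-0.3,0],"angular": [0,0,0]},
  {"linear": [0,-0.3,0],"angular": [0,0,0]},
  {"linear": [0,-0.3,0],"angular": [0,0,0]},
])

```text
time_s: 8.87
tool_pos: [0.538, 0.1052, 0.1945]
eef_rot: [3.138, -0.0, 1.621]
wrist_force: [6.9, 1.0, -3.0]
opening: -0.0001
```

```bash
python3 f.py 3
```

```text
9.02 pos [537.97 105.18 194.5 ] yaw 92.89 F [ 6.77  1.28 -2.74] sd [0.31 0.39 0.17] jig F 6.83
jig xy 27.30049185125071 154.00084965166488
```

Emit:
drive_tool([
  {"linear": [0,-0.2,0],"angular": [0,0,0]},
  {"linear": [0,-0.2,0],"angular": [0,0,0]},
  {"linear": [0,-0.2,0],"angular": [0,0,0]},
  {"linear": [0,-0.2,0],"angular": [0,0,0]},
  {"linear": [0,-0.2,0],"angular": [0,0,0]},
  {"linear": [0,-0.2,0],"angular": [0,0,0]},
  {"linear": [0,0,0],"angular": [0,0,0]},
  {"linear": [0,0,0],"angular": [0,0,0]},
  {"linear": [0,0,0],"angular": [0,0,0]},
  {"linear": [0,0,0],"angular": [0,0,0]},
])

```text
time_s: 9.85
tool_pos: [0.5375, 0.1052, 0.1948]
eef_rot: [3.136, -0.0, 1.621]
wrist_force: [9.0, 1.6, -3.0]
opening: 0.0001
```

```bash
python3 f.py 5
```

```text
10.1 pos [537.53 105.16 194.8 ] yaw 92.89 F [ 8.6  1.  -2.9] sd [0.08 0.44 0.14] jig F 8.64
jig xy 26.85415840084127 154.00343187401825
```

Emit:
drive_tool([
  {"linear": [0,-0.3,0],"angular": [0,0,0]},
  {"linear": [0,-0.3,0],"angular": [0,0,0]},
  {"linear": [0,-0.3,0],"angular": [0,0,0]},
  {"linear": [0,-0.3,0],"angular": [0,0,0]},
  {"linear": [0,-0.3,0],"angular": [0,0,0]},
  {"linear": [0,-0.3,0],"angular": [0,0,0]},
  {"linear": [0,0,0],"angular": [0,0,0]},
  {"linear": [0,0,0],"angular": [0,0,0]},
  {"linear": [0,0,0],"angular": [0,0,0]},
  {"linear": [0,0,0],"angular": [0,0,0]},
])

```text
time_s: 10.93
tool_pos: [0.5369, 0.1051, 0.1953]
eef_rot: [3.133, -0.001, 1.621]
wrist_force: [12.0, 0.4, -3.7]
opening: -0.0001
```

```bash
python3 f.py 4
```

```text
11.13 pos [536.84 105.12 195.27] yaw 92.89 F [12.37  0.69 -3.11] sd [0.45 0.66 0.1 ] jig F 12.39
jig xy 26.166953652438494 153.98996892795762
```

Emit:
drive_tool([
  {"linear": [0,0,0],"angular": [0,0,0]},
  {"linear": [0,0,0],"angular": [0,0,0]},
  {"linear": [0,0,0],"angular": [0,0,0]},
  {"linear": [0,0,0],"angular": [0,0,0]},
  {"linear": [0,0,0],"angular": [0,0,0]},
  {"linear": [0,0,0],"angular": [0,0,0]},
  {"linear": [0,0,0],"angular": [0,0,0]},
  {"linear": [0,0,0],"angular": [0,0,0]},
  {"linear": [0,0,0],"angular": [0,0,0]},
  {"linear": [0,0,0],"angular": [0,0,0]},
])

```text
time_s: 11.97
tool_pos: [0.5368, 0.1051, 0.1953]
eef_rot: [3.133, -0.001, 1.621]
wrist_force: [12.2, -0.3, -2.9]
opening: 0.0001
```

Emit:
drive_tool([
  {"linear": [0,0,0],"angular": [0,0,0]},
  {"linear": [0,0,0],"angular": [0,0,0]},
  {"linear": [0,0,0],"angular": [0,0,0]},
  {"linear": [0,0,0],"angular": [0,0,0]},
  {"linear": [0,0,0],"angular": [0,0,0]},
  {"linear": [0,0,0],"angular": [0,0,0]},
  {"linear": [0,0,0],"angular": [0,0,0]},
  {"linear": [0,0,0],"angular": [0,0,0]},
  {"linear": [0,0,0],"angular": [0,0,0]},
  {"linear": [0,0,0],"angular": [0,0,0]},
])

```text
time_s: 12.8
tool_pos: [0.5368, 0.1051, 0.1953]
eef_rot: [3.133, -0.001, 1.621]
wrist_force: [12.0, 0.8, -3.2]
opening: 0.0001
```

Emit:
drive_tool([
  {"linear": [0,0,0],"angular": [0,0,0]},
  {"linear": [0,0,0],"angular": [0,0,0]},
  {"linear": [0,0,0],"angular": [0,0,0]},
  {"linear": [0,0,0],"angular": [0,0,0]},
  {"linear": [0,0,0],"angular": [0,0,0]},
  {"linear": [0,0,0],"angular": [0,0,0]},
  {"linear": [0,0,0],"angular": [0,0,0]},
  {"linear": [0,0,0],"angular": [0,0,0]},
  {"linear": [0,0,0],"angular": [0,0,0]},
  {"linear": [0,0,0],"angular": [0,0,0]},
])

```text
time_s: 13.63
tool_pos: [0.5368, 0.1051, 0.1953]
eef_rot: [3.133, -0.001, 1.621]
wrist_force: [13.3, 1.0, -3.4]
opening: -0.0001
```

```bash
python3 f.py 2
```

```text
13.73 pos [536.84 105.13 195.27] yaw 92.89 F [11.63  0.62 -2.7 ] sd [0.21 0.5  0.04] jig F 11.65
jig xy 26.169379675591394 153.99920738486537
```

Emit:
drive_tool([
  {"linear": [0,1.5,0],"angular": [0,0,0]},
  {"linear": [0,2.5,0],"angular": [0,0,0]},
  {"linear": [0,4,0],"angular": [0,0,0]},
  {"linear": [0,6,0],"angular": [0,0,0]},
  {"linear": [0,6,0],"angular": [0,0,0]},
  {"linear": [0,0,-15],"angular": [0,0,0]},
  {"linear": [0,0,-25],"angular": [0,0,0]},
  {"linear": [5,0,-25],"angular": [0,0,0]},
  {"linear": [10,0,-25],"angular": [0,0,0]},
  {"linear": [5,0,-15],"angular": [0,0,0]},
])

```text
time_s: 14.57
tool_pos: [0.5535, 0.1265, 0.3015]
eef_rot: [3.14, -0.0, 1.621]
wrist_force: [0.8, 0.5, 0.5]
opening: 0.0001
```

```bash
python3 - <<'E'
from h import *
snap('wrist');snap('wrist')
T=T_tool(); im=snap('wrist'); save(im,'w2.png'); np.save('w2T.npy',T); c=cam('wrist',T)
np.set_printoptions(precision=1,suppress=True)
print(robot.state()['time_s'],T[:3,3]*1000)
for t,z in [('bar_hole',.028),('pivot',.0345),('jig_hole',.018),('stop',.032)]:
    for r in robot.spot_in(t,'wrist')[:3]: print(t,round(r['conf'],2),np.round(r['point'],1),onz(c,r['point'],z)[:2]*1000)
E
```

```text
14.7167 [554.  126.7 301.9]
bar_hole 0.94 [234.9 151.6] [514.1  52.9]
bar_hole 0.81 [474.3   5.1] [396.2 236.1]
pivot 0.96 [231.2 183.3] [541.   50.6]
pivot 0.5 [293.2 111.8] [478.6 103.2]
jig_hole 0.93 [227.  184.6] [546.7  41.5]
jig_hole 0.54 [232.2 151.5] [515.5  47.6]
stop 0.61 [293.1 118.3] [483.7 103. ]
```

View pics/w2.png

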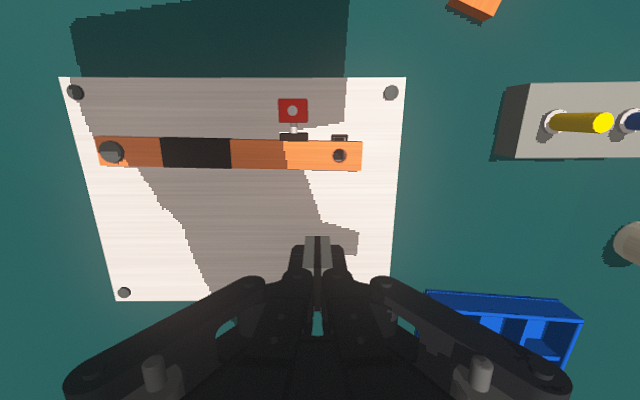

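The bar bears on the black pad at (293,136). Its hole is at (340,155), with the slot's near edge just visible beyond it at (339,138). Next I measure the hole and plan the move to the blue pin.

```bash
cat > hole.py <<'E'
from h import *
def blob(im,uv,r,thr):
    g=cv2.cvtColor(np.ascontiguousarray(im),cv2.COLOR_RGB2GRAY); x,y=map(int,uv)
    s=g[y-r:y+r+1,x-r:x+r+1]; m=(s<thr).astype(np.uint8)
    n,l,st,ce=cv2.connectedComponentsWithStats(m); k=1+np.argmax(st[1:,4]); return ce[k]+[x-r,y-r],st[k]
E
python3 - <<'E'
from hole import *
im=cv2.imread('pics/w2.png')[:,:,::-1]; T=np.load('w2T.npy'); c=cam('wrist',T)
for n,uv,r,z in[('hole',(340,155),9,28),('piv',(111,152),14,34.5),('bolt',(75,92),10,18),('bolt',(391,92),10,18),('bolt',(124,292),10,18)]:
    b,st=blob(im,uv,r,105); print(n,b.round(1),st,(onz(c,b,z/1000)[:2]*1000).round(1))
for n,uv,z in[('yelTop',(603,122),72),('blueTop',(632,121),72),('yelcol',(553,125),32)]: print(n,onz(c,uv,z/1000)[:2]*1000)
c=cam('top')
E
python3 plan.py 470 385 300 4 20
```

```text
hole [338.8 154.7] [  2   3  13  13 115] [512.1 143.3]
piv [111.9 148.4] [  0   2  28  23 338] [516.1 -47.5]
bolt [75.6 91.8] [  2   2  18  16 195] [472.6 -81.4]
bolt [385.   95.5] [ 3  9  5  9 11] [461.2 179.8]
bolt [125.3 290.6] [ 4  5 13 10 39] [667.1 -69.4]
yelTop [475.62656097 317.28994359]
blueTop [474.17194578 336.14389665]
yelcol [478.70756598 317.3595754 ]
14.92 [552.5 125.5 297.8] [-1.7984e+02  3.0000e-02  9.2870e+01] [-0.1  0.4 -0.7] 0.0001
lin [  8.22 -12.64  -0.1 ] ang [-0.01  0.01  4.44]
```

Emit:
drive_tool([
  {"linear": [8.1,-12.5,0],"angular": [0,0,4.44]},
  {"linear": [8.1,-12.5,0],"angular": [0,0,4.44]},
  {"linear": [8.1,-12.5,0],"angular": [0,0,4.44]},
  {"linear": [8.1,-12.5,0],"angular": [0,0,4.44]},
  {"linear": [8.1,-12.5,0],"angular": [0,0,4.44]},
  {"linear": [8.1,-12.5,0],"angular": [0,0,4.44]},
  {"linear": [8.1,-12.5,0],"angular": [0,0,4.44]},
  {"linear": [8.1,-12.5,0],"angular": [0,0,4.44]},
  {"linear": [8.1,-12.5,0],"angular": [0,0,4.44]},
  {"linear": [8.1,-12.5,0],"angular": [0,0,4.44]},
], fingers=0.3)

```text
time_s: 15.75
tool_pos: [0.4589, 0.2374, 0.298]
eef_rot: [-3.141, 0.003, 0.842]
wrist_force: [-0.0, -0.8, -0.0]
opening: 0.0554
```

Emit:
drive_tool([
  {"linear": [8.1,-12.5,0],"angular": [0,0,4.44]},
  {"linear": [8.1,-12.5,0],"angular": [0,0,4.44]},
  {"linear": [8.1,-12.5,0],"angular": [0,0,4.44]},
  {"linear": [8.1,-12.5,0],"angular": [0,0,4.44]},
  {"linear": [8.1,-12.5,0],"angular": [0,0,4.44]},
  {"linear": [8.1,-12.5,0],"angular": [0,0,4.44]},
  {"linear": [8.1,-12.5,0],"angular": [0,0,4.44]},
  {"linear": [8.1,-12.5,0],"angular": [0,0,4.44]},
  {"linear": [8.1,-12.5,0],"angular": [0,0,4.44]},
  {"linear": [8.1,-12.5,0],"angular": [0,0,4.44]},
])

```text
time_s: 16.58
tool_pos: [0.4707, 0.3824, 0.2977]
eef_rot: [3.14, 0.002, 0.067]
wrist_force: [0.5, 0.5, 0.6]
opening: 0.0554
```

```bash
python3 - <<'E'
from h import *
for i in range(4): snap('top')
T=T_tool(); im=snap('wrist'); save(im,'w3.png'); np.save('w3T.npy',T); c=cam('wrist',T)
np.set_printoptions(precision=1,suppress=True)
s=robot.state();print(s['time_s'],T[:3,3]*1000,np.degrees(s['eef_rot']),s['opening'])
for t in('pin_blue','pin_yellow'):
    for r in robot.regions_of(t,'wrist')[:3]:
        q=np.argwhere(r['pixels'])[:,::-1]; print(t,round(r['conf'],2),r['point'],q.min(0),q.max(0))
for P in ([473,378.5,72],[473,378.5,34],[477.5,318.5,72]): print(proj(c,np.array(P)/1000))
E
```

```text
16.8333 [470.5 381.6 298. ] [179.9   0.1   4.2] 0.05554871509578709
pin_blue 0.73 [320.8, 211.8] [310 194] [331 229]
pin_yellow 0.58 [320.2, 272.0] [310 255] [329 296]
[[321.5 221.6]]
[[321.  205.9]]
[[321.3 290.6]]
```

View pics/w3.png

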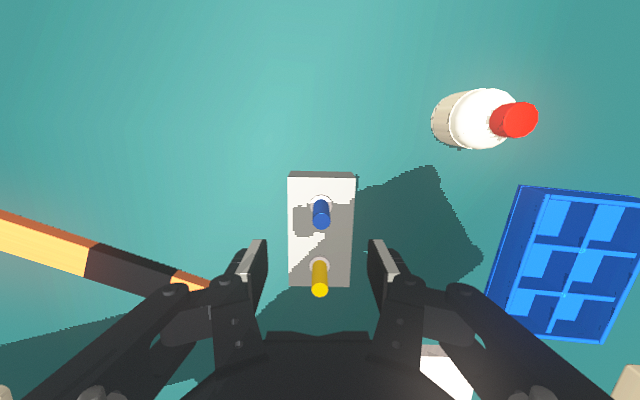

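The blue pin's top is at (321,220), under the open jaws, and matches the projection of my estimate (473, 378.5). The yellow pin at (320,289) is clear of the fingers.

Emit:
drive_tool([
  {"linear": [1,1.5,8],"angular": [0,0,0]},
  {"linear": [1,1.5,14],"angular": [0,0,0]},
  {"linear": [0,0,16],"angular": [0,0,0]},
  {"linear": [0,0,16],"angular": [0,0,0]},
  {"linear": [0,0,16],"angular": [0,0,0]},
  {"linear": [0,0,10],"angular": [0,0,0]},
  {"linear": [0,0,4],"angular": [0,0,0]},
  {"linear": [0,0,0],"angular": [0,0,0]},
  {"linear": [0,0,0],"angular": [0,0,0]},
  {"linear": [0,0,0],"angular": [0,0,0]},
])

```text
time_s: 17.77
tool_pos: [0.4734, 0.3795, 0.2161]
eef_rot: [-3.141, -0.001, 0.071]
wrist_force: [1.2, -0.0, -0.8]
opening: 0.0556
```

Emit:
drive_tool([
  {"linear": [0,0,0],"angular": [0,0,0]},
  {"linear": [0,0,0],"angular": [0,0,0]},
  {"linear": [0,0,0],"angular": [0,0,0]},
  {"linear": [0,0,0],"angular": [0,0,0]},
  {"linear": [0,0,0],"angular": [0,0,0]},
  {"linear": [0,0,0],"angular": [0,0,0]},
  {"linear": [0,0,0],"angular": [0,0,0]},
  {"linear": [0,0,0],"angular": [0,0,0]},
  {"linear": [0,0,0],"angular": [0,0,0]},
  {"linear": [0,0,0],"angular": [0,0,0]},
], fingers=-1, squeeze=50)

```text
time_s: 18.6
tool_pos: [0.4733, 0.3794, 0.2158]
eef_rot: [-3.141, -0.001, 0.071]
wrist_force: [-0.4, -1.1, 5.5]
opening: 0.0114
```

```bash
python3 - <<'E'
from h import *
T=T_tool(); c=cam('wrist',T); s=robot.state(); print(s['time_s'],s['tool_pos']*1000,np.degrees(s['eef_rot']),s['wrist_force'],s['opening'])
im=snap('wrist'); save(im[150:350,200:440],'w4.png')
E
```

```text
18.6 [473.27290528 379.43630347 215.81149293] [-1.79975815e+02 -3.68171697e-02  4.08595840e+00] [-0.37320093 -1.13717114  5.47383232] 0.01144203340014019
```

View pics/w4.png

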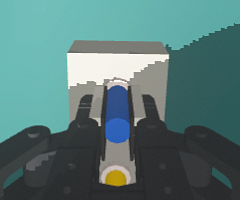

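```bash
python3 f.py 3; python3 - <<'E'
from h import *
print(robot.state()['opening'], robot.state()['ft_torque'])
E
```

```text
18.8 pos [473.24 379.44 215.8 ] yaw 4.08 F [-0.87 -0.79  5.78] sd [0.19 0.47 0.19] jig F -0.91
jig xy -23.47634546418629 431.18245519523015
0.011108817465678064 [-0.09831991  0.12324653 -0.02765861]
```

Emit:
drive_tool([
  {"linear": [0,0,-3],"angular": [0,0,0]},
  {"linear": [0,0,-7],"angular": [0,0,0]},
  {"linear": [0,0,-10],"angular": [0,0,0]},
  {"linear": [0,0,-10],"angular": [0,0,0]},
  {"linear": [0,0,-10],"angular": [0,0,0]},
  {"linear": [0,0,-10],"angular": [0,0,0]},
  {"linear": [0,10,0],"angular": [0,0,0]},
  {"linear": [0,15,0],"angular": [0,0,0]},
  {"linear": [0,20,0],"angular": [0,0,0]},
  {"linear": [0,20,0],"angular": [0,0,0]},
])

```text
time_s: 19.63
tool_pos: [0.4774, 0.3132, 0.265]
eef_rot: [-3.14, -0.0, 0.071]
wrist_force: [-1.5, 10.5, -3.5]
opening: 0.0115
```

```bash
python3 plan.py 512 144.3 266 4 9
```

```text
19.63 [477.4 313.2 265. ] [-1.7993e+02 -1.0000e-02  4.0700e+00] [-1.5 10.5 -3.5] 0.0115
lin [ 2.51 18.99 -0.12] ang [-0.01 -0.    0.01]
```

I flew too low: the blue pin's tip, at about 57 mm, is bearing on the yellow grip, which reaches 72 mm. I'll back off and raise the pin.

Emit:
drive_tool([
  {"linear": [0,-8,0],"angular": [0,0,0]},
  {"linear": [0,-14,0],"angular": [0,0,0]},
  {"linear": [0,-18,0],"angular": [0,0,0]},
  {"linear": [0,-10,0],"angular": [0,0,0]},
  {"linear": [0,0,-10],"angular": [0,0,0]},
  {"linear": [0,0,-15],"angular": [0,0,0]},
  {"linear": [0,0,-15],"angular": [0,0,0]},
  {"linear": [0,0,-10],"angular": [0,0,0]},
  {"linear": [0,0,0],"angular": [0,0,0]},
  {"linear": [0,0,0],"angular": [0,0,0]},
])

```text
time_s: 20.47
tool_pos: [0.4741, 0.3646, 0.3158]
eef_rot: [-3.141, -0.001, 0.072]
wrist_force: [0.3, 0.2, -0.8]
opening: 0.0113
```

```bash
python3 f.py 2; python3 - <<'E'
from h import *
T=T_tool(); np.save('w5T.npy',T); im=snap('wrist'); save(im,'w5full.png'); t=snap('top'); sc=snap('scene'); save(t,'t5.png');save(sc,'s5.png')
z=lambda a,f:cv2.resize(a,None,fx=f,fy=f,interpolation=cv2.INTER_CUBIC)
a=z(im[180:380,220:420],2); b=z(sc[210:310,400:500],4); o=np.zeros((400,800,3),np.uint8); o[:,:400]=a; o[:,400:]=b; save(o,'w5.png')
print(robot.state()['opening'])
E
```

```text
20.57 pos [473.85 364.17 314.65] yaw 4.09 F [ 0.49 -0.18 -0.95] sd [0.13 1.18 0.4 ] jig F 0.48
jig xy -23.637459184318313 415.90042690099585
0.011230895707291449
```

View pics/w5.png

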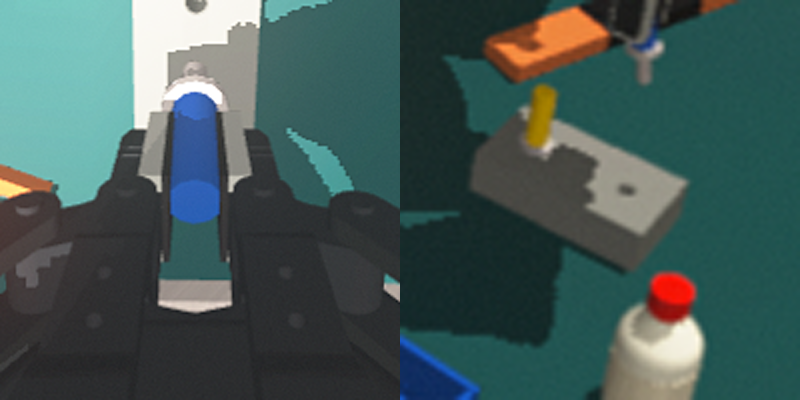

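```bash
python3 - <<'E'
from h import *
np.set_printoptions(precision=1,suppress=True)
a=cv2.imread('pics/scene.png');b=cv2.imread('pics/s5.png');t=cv2.imread('pics/top.png');t5=cv2.imread('pics/t5.png')
def yel(i,x0,x1,y0,y1):
    h=cv2.cvtColor(i,cv2.COLOR_BGR2HSV); m=(h[...,0]>20)&(h[...,0]<35)&(h[...,1]>130)&(h[...,2]>60)
    q=np.argwhere(m[y0:y1,x0:x1])[:,::-1]+[x0,y0]; q=q[q[:,1].argsort()]; return len(q),q.mean(0),q[:8].mean(0),q[-8:].mean(0),q.min(0),q.max(0)
print(yel(a,425,445,228,252)); print(yel(b,425,445,228,252)); print(yel(t,205,230,210,235),yel(t5,205,230,210,235))
T=np.load('w5T.npy'); c=cam('wrist',T)
print('vertical pin, tool y=0.9:')
for tz in(207.8,185.8,181.8,143.8):
    for y in (0,.9): print(tz,y,proj(c,(T@[0,y/1000,tz/1000,1])[:3]))
E
python3 - <<'E'
import cv2
i=cv2.imread('pics/w5full.png'); cv2.imwrite('pics/w6.png',cv2.resize(i[200:300,270:370],None,fx=6,fy=6,interpolation=cv2.INTER_CUBIC))
E
```

```text
(92, array([435.2, 238. ]), array([435.2, 231.4]), array([434. , 245.2]), array([432, 231]), array([439, 246]))
(84, array([434.7, 238.5]), array([435. , 231.8]), array([434. , 245.2]), array([431, 231]), array([438, 246]))
(18, array([217.8, 222.7]), array([217.6, 221.6]), array([218.4, 223.6]), array([216, 221]), array([220, 224])) (18, array([217.8, 222.8]), array([217.1, 221.8]), array([218.6, 223.9]), array([216, 221]), array([220, 225]))
vertical pin, tool y=0.9:
207.8 0 [[318.  227.2]]
207.8 0.9 [[318.  228.4]]
185.8 0 [[318.1 241. ]]
185.8 0.9 [[318.1 242.4]]
181.8 0 [[318.2 243.9]]
181.8 0.9 [[318.2 245.3]]
143.8 0 [[318.4 280. ]]
143.8 0.9 [[318.4 281.7]]
```

View pics/w6.png

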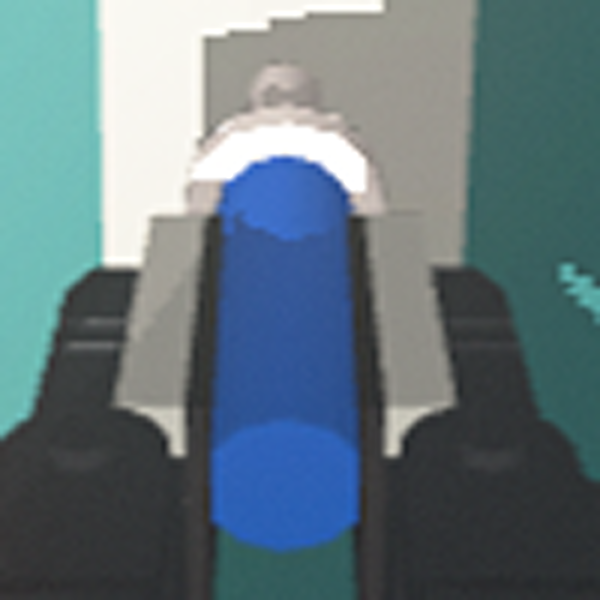

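```bash
cat > pin.py <<'E'
from h import *
from scipy.optimize import least_squares
def pinpts(phi,y0,zs,zg=158.):
    # pin axis tilted about tool x by phi at tool z=zg; s measured along pin from nominal
    return np.array([[0,y0-np.sin(phi)*(z-zg),zg+np.cos(phi)*(z-zg)] for z in zs])/1000
if __name__=='__main__':
    T=np.load('w5T.npy'); c=cam('wrist',T)
    def rows(p,off=0):
        P=pinpts(p[0],p[1],[207.8,143.8]); P=P@T[:3,:3].T+T[:3,3]; return proj(c,P)[:,1]
    for tip in(213.,214.5,216):
        r=least_squares(lambda p:rows(p)-[tip,280.8],[.1,0]); print(tip,np.degrees(r.x[0]),r.x[1],pinpts(*r.x,[207.8,185.8])*1000)
    # collar rim rows prediction for the middle solution
    r=least_squares(lambda p:rows(p)-[214.5,280.8],[.1,0]).x
    for z,rad in((207.8,3),(185.8,10),(181.8,10),(181.8,7),(143.8,7)):
        t=np.linspace(0,6.28,60); C=np.c_[rad*np.cos(t),rad*np.sin(t)*np.cos(r[0]),rad*np.sin(t)*np.sin(r[0])]/1000+pinpts(*r,[z])
        q=(proj(c,C@T[:3,:3].T+T[:3,3])-[270,200])*6; print(z,rad,q.min(0).round(),q.max(0).round())
E
python3 pin.py
```

```text
213.0 10.043142719391495 -1.9336661047826904 [[  0.         -10.61827174 207.03690065]
 [  0.          -6.78169897 185.37401281]]
214.5 8.994959353598249 -1.705462195902809 [[  0.          -9.49157127 207.18756454]
 [  0.          -6.05192469 185.45811836]]
216 7.953557856706652 -1.4749698015900383 [[  0.          -8.3658145  207.32095153]
 [  0.          -5.32166624 185.53257937]]
207.8 3 [262.  63.] [315. 110.]
185.8 10 [189. 106.] [388. 275.]
181.8 10 [187. 126.] [391. 298.]
181.8 7 [218. 153.] [360. 273.]
143.8 7 [200. 413.] [381. 553.]
```

The yellow pin stands where it was. The blue pin has been tilted about 9° about tool x in the grip: the modelled outlines match the crop, with the tip at row 63 and the collar rim at 106. I'll tilt the tool -9° to bring it upright and fly over high.

```bash
cat > plan2.py <<'E'
# plan2.py hx hy collar_z yaw roll N [cy cz]: bring collar-underside centre there
from h import *
from scipy.linalg import logm,expm
import sys
hx,hy,cz,yaw,roll,N=map(float,sys.argv[1:7]); off=[float(v) for v in sys.argv[7:9]] or [-6.05,185.46]
T=T_tool(); G=np.eye(4); G[:3,:3]=R.from_euler('xyz',[roll,0,yaw],degrees=True).as_matrix()
G[:3,3]=np.array([hx,hy,cz])/1000-G[:3,:3]@np.array([0,off[0],off[1]])/1000
rel=np.linalg.inv(T)@G
S=expm(np.real(logm(rel))/N)
s=robot.state();print(round(s['time_s'],2),np.round(s['wrist_force'],1),round(s['opening'],4),'tool',(T[:3,3]*1000).round(1),np.degrees(s['eef_rot']).round(2),'target',(G[:3,3]*1000).round(1))
print('lin',np.round(S[:3,3]*1000,2),'ang',np.round(R.from_matrix(S[:3,:3]).as_rotvec(degrees=True),2))
E
python3 plan2.py 512 143.3 100 4 171 9
```

```text
20.72 [-0.1 -0.4 -0.2] 0.0112 tool [473.9 364.1 314.4] [1.7995e+02 7.0000e-02 4.0800e+00] target [510.4 166.3 284.1]
lin [ 2.49 21.94  4.92] ang [-0.99  0.01  0.01]
```

Emit:
drive_tool([
  {"linear": [2.5,21.9,4.9],"angular": [-1,0,0]},
  {"linear": [2.5,21.9,4.9],"angular": [-1,0,0]},
  {"linear": [2.5,21.9,4.9],"angular": [-1,0,0]},
  {"linear": [2.5,21.9,4.9],"angular": [-1,0,0]},
  {"linear": [2.5,21.9,4.9],"angular": [-1,0,0]},
  {"linear": [2.5,21.9,4.9],"angular": [-1,0,0]},
  {"linear": [2.5,21.9,4.9],"angular": [-1,0,0]},
  {"linear": [2.5,21.9,4.9],"angular": [-1,0,0]},
  {"linear": [2.5,21.9,4.9],"angular": [-1,0,0]},
  {"linear": [0,0,0],"angular": [0,0,0]},
])

```text
time_s: 21.55
tool_pos: [0.5108, 0.164, 0.284]
eef_rot: [2.982, 0.002, 0.069]
wrist_force: [-0.5, 0.1, -1.1]
opening: 0.0114
```

```bash
python3 - <<'E'
from hole import *
np.set_printoptions(precision=1,suppress=True)
for i in range(4): snap('top')
T=T_tool(); np.save('w7T.npy',T); im=snap('wrist'); sc=snap('scene'); save(im,'w7full.png'); save(sc,'s7.png')
s=robot.state(); print(s['time_s'],T[:3,3]*1000,np.degrees(s['eef_rot']))
c=cam('wrist',T); print('pred hole px',proj(c,np.array([512,143.3,28])/1000)); print('pred tip',proj(c,(T@[0,-.0095,.2072,1])[:3]))
for r in robot.spot_in('bar_hole','wrist')[:3]: print(r,onz(c,r['point'],.028)*1000)
z=lambda a,f:cv2.resize(np.ascontiguousarray(a),None,fx=f,fy=f,interpolation=cv2.INTER_CUBIC)
o=np.zeros((400,800,3),np.uint8); o[:,:400]=z(im[120:280,240:400],2.5); o[:,400:]=z(sc[150:250,280:380],4); save(o,'w7.png')
E
```

```text
21.85 [510.8 167.4 284.9] [171.   -0.    4.1]
pred hole px [[317.3 186.9]]
pred tip [[318.  214.7]]
{'point': [114.1, 18.5], 'conf': 0.66} [372.1 251.9  28. ]
{'point': [317.1, 205.4], 'conf': 0.62} [513.1 125.8  28. ]
```

View pics/w7.png

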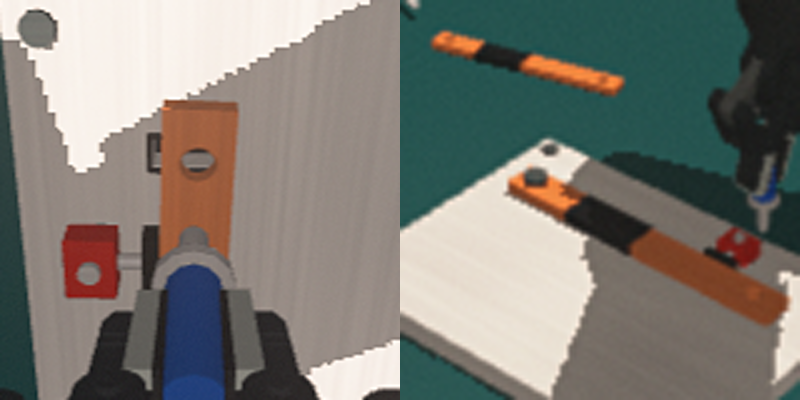

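```bash
python3 - <<'E'
from hole import *
T=np.load('w7T.npy'); c=cam('wrist',T); im=cv2.imread('pics/w7full.png')
print(onz(c,(319.0,184.3),.028)*1000)
t=np.linspace(0,6.28,60); h=onz(c,(319.0,184.3),.028)
q=proj(c,h+.006*np.c_[np.cos(t),np.sin(t),0*t]); print(q.min(0),q.max(0))
hsv=cv2.cvtColor(im,cv2.COLOR_BGR2HSV)
m=~((hsv[...,0]>3)&(hsv[...,0]<16)&(hsv[...,1]>90)); s=m[174:196,306:333].astype(int)
print('\n'.join(''.join('.#'[v] for v in r) for r in s))
E
python3 plan2.py 512.5 145 54 4 171 5
```

```text
[513.27461878 145.74433351  28.        ]
[311.85210789 177.6168891 ] [326.14776827 190.84075341]
...........................
...........................
...........................
...........................
...........................
...........................
..........######...........
........##########.........
.......############........
.......#############.......
.......#############.......
.......############........
........##########.........
..........#######..........
...........###.............
...........................
...........................
...........................
...........................
...........................
...........................
...........................
21.9 [ 0.4  0.1 -1. ] 0.011 tool [510.7 167.7 285. ] [ 1.7102e+02 -1.0000e-02  4.1400e+00] target [510.9 168.  238.1]
lin [ 0.03 -1.52  9.26] ang [-0.   -0.01  0.03]
```

```bash
python3 plan2.py 513.2 144.1 53 4 171 5
```

```text
21.9 [ 0.4  0.1 -1. ] 0.011 tool [510.7 167.7 285. ] [ 1.7102e+02 -1.0000e-02  4.1400e+00] target [511.6 167.1 237.1]
lin [ 0.16 -1.36  9.48] ang [-0.   -0.01  0.03]
```

Emit:
drive_tool([
  {"linear": [0.1,-0.85,5.9],"angular": [0,0,0]},
  {"linear": [0.1,-0.85,5.9],"angular": [0,0,0]},
  {"linear": [0.1,-0.85,5.9],"angular": [0,0,0]},
  {"linear": [0.1,-0.85,5.9],"angular": [0,0,0]},
  {"linear": [0.1,-0.85,5.9],"angular": [0,0,0]},
  {"linear": [0.1,-0.85,5.9],"angular": [0,0,0]},
  {"linear": [0.1,-0.85,5.9],"angular": [0,0,0]},
  {"linear": [0.1,-0.85,5.9],"angular": [0,0,0]},
  {"linear": [0,0,0],"angular": [0,0,0]},
  {"linear": [0,0,0],"angular": [0,0,0]},
])

```text
time_s: 22.73
tool_pos: [0.5116, 0.1663, 0.2369]
eef_rot: [2.984, 0.001, 0.071]
wrist_force: [-0.3, -0.4, -0.5]
opening: 0.0117
```

```bash
python3 f.py 2; python3 plan2.py 513.2 144.1 27 4 171 10;  python3 - <<'E'
from hole import *
T=T_tool(); np.save('w8T.npy',T); im=snap('wrist'); sc=snap('scene'); save(im,'w8full.png')
c=cam('wrist',T); print('pred hole px',proj(c,np.array([513.2,144.1,28])/1000)); print('pred tip',proj(c,(T@[0,-.0095,.2072,1])[:3]))
z=lambda a,f:cv2.resize(np.ascontiguousarray(a),None,fx=f,fy=f,interpolation=cv2.INTER_CUBIC)
o=np.zeros((400,800,3),np.uint8); o[:,:400]=z(im[170:250,280:360],5); o[:,400:]=z(sc[180:260,310:390],5); save(o,'w8.png')
E
```

```text
22.83 pos [511.79 166.35 237.44] yaw 4.08 F [ 0.18 -0.12 -0.5 ] sd [0.04 0.17 0.32] jig F 0.17
jig xy 4.241948703046454 216.40997512953365
22.83 [ 0.2 -0.3 -0.8] 0.0114 tool [511.8 166.3 237.4] [ 1.71e+02 -1.00e-02  4.08e+00] target [511.6 167.1 211.1]
lin [-0.01 -0.49  2.59] ang [-0.   -0.    0.01]
pred hole px [[317.7064287  211.45542862]]
pred tip [[318.04713269 214.7042886 ]]
```

View pics/w8.png

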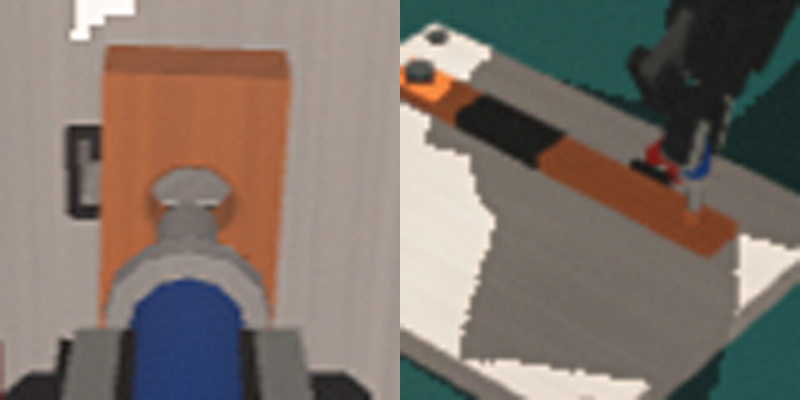

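The hole is centred near crop (191,204) and the pin tip near (188,~215), so the error is about 0.5 mm in x and 1.2 mm in y. I'll shift by that and descend a first step while watching the force.

Emit:
drive_tool([
  {"linear": [0.5,-1.2,0],"angular": [0,0,0]},
  {"linear": [0,0,0],"angular": [0,0,0]},
  {"linear": [0,-0.16,1],"angular": [0,0,0]},
  {"linear": [0,-0.16,1],"angular": [0,0,0]},
  {"linear": [0,-0.16,1],"angular": [0,0,0]},
  {"linear": [0,-0.16,1],"angular": [0,0,0]},
  {"linear": [0,-0.16,1],"angular": [0,0,0]},
  {"linear": [0,-0.16,1],"angular": [0,0,0]},
  {"linear": [0,-0.16,1],"angular": [0,0,0]},
  {"linear": [0,-0.16,1],"angular": [0,0,0]},
])

```text
time_s: 23.77
tool_pos: [0.512, 0.1676, 0.2289]
eef_rot: [2.984, 0.0, 0.071]
wrist_force: [0.6, 0.7, -0.3]
opening: 0.0114
```

```bash
python3 f.py 3
```

```text
23.92 pos [512.03 167.56 228.91] yaw 4.08 F [-0.2   0.26 -0.99] sd [0.18 0.47 0.73] jig F -0.19
jig xy 4.541851125240785 217.60901848250032
```

Emit:
drive_tool([
  {"linear": [0,-0.16,1],"angular": [0,0,0]},
  {"linear": [0,-0.16,1],"angular": [0,0,0]},
  {"linear": [0,-0.16,1],"angular": [0,0,0]},
  {"linear": [0,-0.16,1],"angular": [0,0,0]},
  {"linear": [0,-0.16,1],"angular": [0,0,0]},
  {"linear": [0,-0.16,1],"angular": [0,0,0]},
  {"linear": [0,-0.16,1],"angular": [0,0,0]},
  {"linear": [0,-0.16,1],"angular": [0,0,0]},
  {"linear": [0,0,0],"angular": [0,0,0]},
  {"linear": [0,0,0],"angular": [0,0,0]},
])

```text
time_s: 24.75
tool_pos: [0.512, 0.1676, 0.2209]
eef_rot: [2.984, 0.0, 0.071]
wrist_force: [-0.3, -1.0, -0.1]
opening: 0.0114
```

```bash
python3 f.py 3
```

```text
24.9 pos [512.04 167.6  220.95] yaw 4.08 F [ 0.17 -0.36 -0.66] sd [0.23 0.85 0.18] jig F 0.15
jig xy 4.562051571718247 217.64365360027105
```

Emit:
drive_tool([
  {"linear": [0,-0.16,1],"angular": [0,0,0]},
  {"linear": [0,-0.16,1],"angular": [0,0,0]},
  {"linear": [0,-0.16,1],"angular": [0,0,0]},
  {"linear": [0,-0.16,1],"angular": [0,0,0]},
  {"linear": [0,-0.16,1],"angular": [0,0,0]},
  {"linear": [0,-0.16,1],"angular": [0,0,0]},
  {"linear": [0,-0.16,1],"angular": [0,0,0]},
  {"linear": [0,-0.16,1],"angular": [0,0,0]},
  {"linear": [0,0,0],"angular": [0,0,0]},
  {"linear": [0,0,0],"angular": [0,0,0]},
])

```text
time_s: 25.73
tool_pos: [0.512, 0.1676, 0.2127]
eef_rot: [2.984, 0.0, 0.071]
wrist_force: [0.4, -2.7, -1.6]
opening: 0.0111
```

```bash
python3 f.py 3
```

```text
25.88 pos [512.   167.56 212.71] yaw 4.09 F [ 0.95 -2.5  -2.25] sd [0.42 0.77 0.26] jig F 0.83
jig xy 4.5110690078227895 217.60734718191546
```

Emit:
drive_tool([
  {"linear": [0,-0.05,0.3],"angular": [0,0,0]},
  {"linear": [0,-0.05,0.3],"angular": [0,0,0]},
  {"linear": [0,-0.05,0.3],"angular": [0,0,0]},
  {"linear": [0,-0.05,0.3],"angular": [0,0,0]},
  {"linear": [0,-0.05,0.3],"angular": [0,0,0]},
  {"linear": [0,-0.05,0.3],"angular": [0,0,0]},
  {"linear": [0,0,0],"angular": [0,0,0]},
  {"linear": [0,0,0],"angular": [0,0,0]},
  {"linear": [0,0,0],"angular": [0,0,0]},
  {"linear": [0,0,0],"angular": [0,0,0]},
])

```text
time_s: 26.72
tool_pos: [0.512, 0.1677, 0.2121]
eef_rot: [2.984, -0.0, 0.071]
wrist_force: [-3.6, -1.9, 12.6]
opening: 0.0114
```

```bash
python3 f.py 3
```

```text
26.87 pos [512.06 167.67 212.09] yaw 4.08 F [-2.89 -2.76 13.05] sd [0.3  0.2  0.57] jig F -3.03
jig xy 4.5793990168848335 217.71853654636448
```

Emit:
drive_tool([
  {"linear": [0,0,0],"angular": [0,0,0]},
  {"linear": [0,0,0],"angular": [0,0,0]},
  {"linear": [0,0,0],"angular": [0,0,0]},
  {"linear": [0,0,0],"angular": [0,0,0]},
  {"linear": [0,0,0],"angular": [0,0,0]},
  {"linear": [0,0,0],"angular": [0,0,0]},
  {"linear": [0,0,0],"angular": [0,0,0]},
  {"linear": [0,0,-4],"angular": [0,0,0]},
  {"linear": [0,0,-8],"angular": [0,0,0]},
  {"linear": [0,0,-8],"angular": [0,0,0]},
], fingers=0.2)

```text
time_s: 27.7
tool_pos: [0.5118, 0.1708, 0.2313]
eef_rot: [2.984, 0.0, 0.071]
wrist_force: [-0.1, -0.9, 0.9]
opening: 0.0514
```

Emit:
drive_tool([
  {"linear": [0,0,-10],"angular": [0,0,0]},
  {"linear": [0,0,-15],"angular": [0,0,0]},
  {"linear": [0,0,-15],"angular": [0,0,0]},
  {"linear": [0,0,-15],"angular": [0,0,0]},
  {"linear": [0,0,-15],"angular": [0,0,0]},
  {"linear": [0,0,-15],"angular": [0,0,0]},
  {"linear": [0,0,-10],"angular": [0,0,0]},
  {"linear": [0,0,-5],"angular": [0,0,0]},
  {"linear": [0,0,0],"angular": [0,0,0]},
  {"linear": [0,0,0],"angular": [0,0,0]},
])

```text
time_s: 28.53
tool_pos: [0.5106, 0.1863, 0.3296]
eef_rot: [2.985, -0.0, 0.071]
wrist_force: [0.1, 0.2, 0.8]
opening: 0.0509
```

```bash
python3 f.py 3;  python3 - <<'E'
from hole import *
np.set_printoptions(precision=1,suppress=True)
T=T_tool(); c=cam('wrist',T); im=snap('wrist'); sc=snap('scene'); save(im,'w9full.png');save(sc,'s9.png')
z=lambda a,f:cv2.resize(np.ascontiguousarray(a),None,fx=f,fy=f,interpolation=cv2.INTER_CUBIC)
o=np.zeros((600,800,3),np.uint8); o[:400,:400]=z(im[120:280,240:400],2.5); o[:400,400:]=z(sc[180:280,310:410],4); o[400:,:400]=z(sc[210:310,380:580],2); o[400:,400:]=cv2.resize(im,(320,200))[:, :].repeat(1,0)[:,:].copy() if 0 else np.pad(cv2.resize(np.ascontiguousarray(im),(320,200)),((0,0),(0,80),(0,0)))
save(o,'w9.png')
for P in([513.7,144.5,70],[513.7,144.5,32]): print(proj(c,np.array(P)/1000), (proj(c,np.array(P)/1000)-[240,120])*2.5,'scene',proj(cam('scene'),np.array(P)/1000))
E
```

```text
28.68 pos [510.44 186.15 328.72] yaw 4.08 F [ 0.09  0.07 -0.42] sd [0.37 0.61 0.28] jig F 0.09
jig xy 3.895649905772569 236.25778784477407
[[318.6 204.4]] [[196.6 210.9]] scene [[369.3 210.4]]
[[318.5 187.3]] [[196.3 168.2]] scene [[368.5 222.1]]
```

View pics/w9.png

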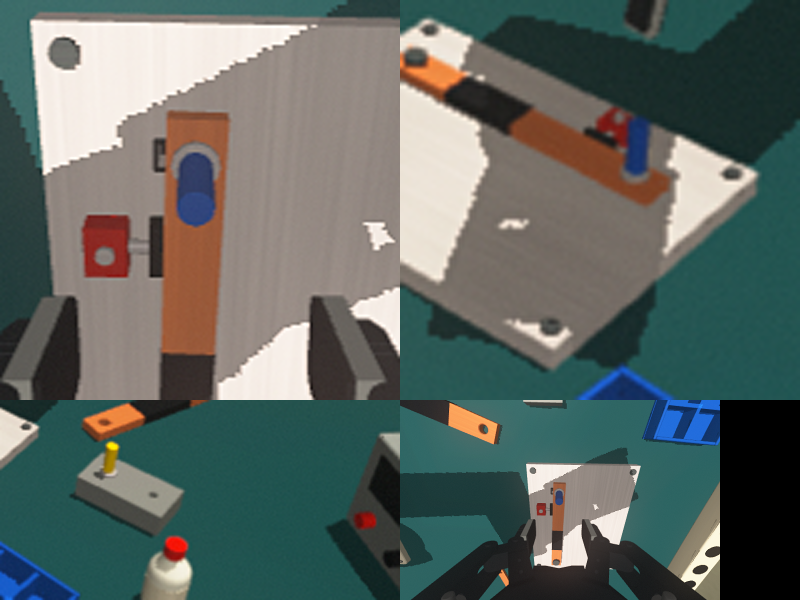

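```bash
python3 - <<'E'
from h import *
np.set_printoptions(precision=1,suppress=True)
for f,r0,r1 in(('w7full',212,222),('w8full',0,0),('w9full',211,225)):
    if not r1: continue
    im=cv2.imread('pics/%s.png'%f); print(f)
    for r in range(r0,r1,4): print(r,[tuple(int(v) for v in p) for p in im[r,298:312]])
E
```

```text
w7full
212 [(33, 37, 44), (35, 38, 45), (37, 41, 45), (38, 40, 47), (36, 39, 43), (58, 70, 95), (66, 93, 146), (59, 95, 163), (62, 96, 164), (60, 93, 160), (59, 93, 158), (59, 93, 160), (58, 94, 163), (56, 90, 159)]
216 [(37, 40, 47), (37, 39, 46), (40, 43, 50), (39, 42, 47), (37, 40, 41), (47, 61, 95), (56, 86, 147), (59, 94, 163), (62, 96, 164), (59, 94, 160), (58, 92, 158), (60, 93, 163), (56, 91, 164), (72, 91, 136)]
220 [(37, 39, 47), (36, 40, 46), (40, 42, 50), (38, 42, 47), (36, 38, 41), (44, 59, 93), (54, 86, 148), (58, 93, 166), (55, 92, 166), (72, 94, 144), (92, 98, 111), (97, 101, 106), (102, 105, 112), (100, 105, 113)]
w9full
211 [(134, 140, 152), (104, 109, 119), (35, 36, 44), (40, 42, 49), (40, 41, 48), (39, 43, 47), (37, 38, 42), (49, 71, 120), (59, 93, 163), (58, 93, 161), (57, 93, 157), (57, 91, 156), (58, 92, 159), (58, 92, 159)]
215 [(135, 143, 154), (104, 110, 118), (34, 37, 43), (38, 41, 47), (43, 45, 51), (39, 40, 46), (38, 38, 41), (50, 72, 120), (59, 93, 163), (57, 91, 161), (56, 90, 155), (57, 91, 155), (61, 94, 161), (61, 93, 161)]
219 [(130, 134, 144), (101, 105, 112), (36, 37, 44), (41, 42, 49), (40, 42, 49), (37, 41, 45), (36, 37, 38), (51, 72, 121), (60, 95, 165), (59, 93, 160), (58, 91, 157), (58, 90, 158), (61, 94, 161), (61, 92, 159)]
223 [(134, 142, 153), (102, 107, 117), (33, 36, 41), (37, 39, 45), (40, 43, 48), (40, 44, 47), (39, 44, 52), (52, 75, 124), (58, 93, 163), (57, 92, 161), (58, 91, 158), (56, 89, 157), (58, 91, 159), (58, 91, 158)]
```

```bash
python3 -c "
from cell import robot
print(robot.sign_off(), robot.state()['time_s'])"
```

```text
the job is handed in; nothing more can be done
the job is handed in; nothing more can be done
```

The busbar is home against the red stop, and the blue pin is down through its end hole into the slot with the gripper let go. I handed the job in with about 28.7 s on the clock. One thing went wrong on the way: I knocked the yellow pin lightly while carrying the blue one.

- **Press:** I pushed the bar opposite the stop until the force rose on contact. I then held it at about 12 N at the wrist for around 3 s. The reading was steady at 11.6–12.4 N on averages, with a highest single reading of 13.3 N. Allowing up to 2 N for bar friction, the stop carried roughly 10–12 N.
- **Knock against the yellow pin:** After lifting, I carried the blue pin too low, and its tip pushed the yellow grip with about 10 N. I backed off. The yellow pin still stands in its hole, within about half a pixel of where it was (roughly 1 mm). The knock tilted the blue pin about 9° in the jaws, so I tilted the tool to bring it upright.
- **Insertion:** The pin went in with almost no force until the shoulder met the bar at about 28 mm height, with 13 N vertical. I then opened the jaws and retreated.
- **Final checks:** The last pictures show the pin upright with its collar on the bar and the bar's edge against the pad. No gap showed at pixel level; I could not see anything under about 0.5 mm. The yellow pin is in the stand and the robot is clear.
- **Disagreement:** The bar started about 1.1 rad off home in the pictures, not the 0.35–0.8 rad stated. Its length and pivot position matched the bar described, so I went ahead with it.

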